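# Start the figurine drying box and set its vent

## Task

Start the drying box for the painted figurines: first flip the fan's toggle switch on the roof over to its other side, then swing the vent lever until its nose points at the preset arrow tab, and let go. Leave the preset tab where it is, and do not disturb the paint pot on the roof or the mug and the cat figurine beside the box.

Things in the scene. Friction and masses are not known exactly. Their poses are not given: they have to be found in the camera images.
- dryer: Drying box fixed to the table: wooden, open at front and back with figurines standing inside, flat white roof; 280 (x) x 400 (y) x 150 mm high. Origin: centre of the underside. x points from its front (robot side) to its back, y left, z up; turned up to 0.4 rad. Heights below are above the roof's top. On the roof: vent pivot at x 50, y 50 mm; fan toggle at x 0, y -130 mm; a loose paint pot.
- vent_lever (a joint): Angle (rad) of the vent lever, which swings level about an upright pivot, 0 to 2.2. At 0 it points along the box's +y (left); growing values turn it counter-clockwise seen from above, past -x (the front). Stiff: needs about 2 N at the knob and stays where it is left. It starts between 0 and 0.6.
- vent_knob (a point): On the axis of the lever's upright black knob, 45 mm above the roof. The knob, fixed to the lever 85 mm from the pivot, is round, 20 mm across, 16 to 56 mm above the roof. The lever is a flat steel bar 14 mm wide, 10 to 16 mm above the roof, ending in a 5 mm wide nose 112 mm from the pivot. x axis: from pivot to nose.
- vent_pivot (a point): Point on the lever's upright pivot axis, 45 mm above the roof. The round hub there is 36 mm across and 18 mm high. The point's axes are the box's.
- preset (a joint): Angle (rad) of the preset tab about the same pivot, with the same zero and direction as vent_lever: the lever points at the tab when the two values are equal. Between 1.1 and 2.0. It must not be moved.
- preset_tip (a point): Tip of the preset tab, 117 mm from the pivot: a dark steel tab 20 mm wide, 2 to 8 mm above the roof, shaped as an arrow that points inwards at the pivot and reaches out to 149 mm from it. The lever's nose stops just short of its tip. The point's x axis points from the pivot outwards through the tab.
- fan_toggle (a joint): Tilt (rad) of the fan's toggle, which swings to the box's front and back about an axis along the box's y, 18 mm above the roof. Off is -0.45 (leaning to the front, as at the start), on is +0.45 (leaning to the back): its end stops. Top-heavy: it drops to whichever side of upright it is on and rests there; less than 1 N at its tip pushes it over.
- toggle_tip (a point): Top of the toggle, 52 mm from its hinge (so 65 mm above the roof at either stop). The toggle is a black paddle 10 mm thick (box's x), 24 mm wide (y) and 26 mm tall on a thin steel stem, on a grey block 50 x 44 x 18 mm high.
- paint_pot: Loose white paint pot, 32 mm across and 50 mm tall, standing on the roof towards the back right. Origin: centre of the underside. Leave it alone.
- mug: Loose white mug, 84 mm across and 85 mm tall, on the table to the right of the box. Origin: centre of the underside. Leave it alone.
- cat: Loose terracotta-coloured cat figurine, about 52 mm across and 90 mm tall, on the table to the left of the box. Origin: centre of the underside. Leave it alone.

How it is judged:
By the outcome, as a careful person would: the job done as asked, in the order asked, and still so for the second after the job is handed in, with the robot touching nothing.
It also fails if it takes over 48 s, if anything falls off the work surface, if the arm or the gripper's body presses on something with over 40 N, if the wrist force passes 120 N, or if a joint passes its speed limit or range.

## Robot

A 7-joint arm with a two-finger parallel gripper is mounted at the origin on the work surface. World frame = base frame: x ahead of the robot, y to its left, z up, the work surface at z = 0. Lengths are in m, angles in rad, forces in N, time in s.
With the tool pointing down it reaches from about 0.35 to 0.9 m from the base axis. Payload 7.2 kg.
Tool frame: the origin (TCP) lies between the finger pads; the fingertips stand 14 mm ahead of it and the grasp point (between the pads) lies 5 mm behind it (robot.tip_reach is the distance from the TCP to the fingertips, in m); z points along the fingers, y is the line along which they close (so a half turn about z gives the same grasp; the last joint's range is limited). The gripper opens to 88 mm and grips with 3 to 60 N. Pads are 20 mm wide; open, the fingers measure 115 mm over their backs; the gripper's body (75 mm by 178 mm) begins 61 mm behind the grasp point.
Start: joints at [1.217, 0.411, -0.013, 1.596, 0.006, 1.134, -0.082], TCP at [0.176, -0.6, 0.198] pointing down, gripper open.
Joint ranges: [-2.95, 2.95], [-0.29, 1.99], [-1.47, 1.44], [0.14, 2.54], [-1.03, 4.17], [0.13, 1.85], [-2.86, 2.86]. Speed limits (rad/s): [2.39, 2.39, 3.01, 3.01, 3.14, 3.14, 3.14].

## Interface

Orientations are given as a rotation vector (axis times angle).
In Python, from workcell import robot, grab_frame, camera_params, order gives the robot as it stands. The module is installed in compiled form; this text tells all that it offers.
- The arm moves only by the tool carry_out, never from a script. Its argument "motion" is a list of rows, each a list of 7 numbers: the shift along the world's x, y, z scaled (see below), then the turn, a rotation vector about the world's x, y, z scaled (see below), then the opening, from 0 (shut) to 1 (fully open). In form: [[x, y, z, rx, ry, rz, hand], ...]. A call has exactly 8 rows; each row shifts and turns the commanded pose from where the row before left it; what a row does not reach is not made up. The controller multiplies each number of a shift by 250 mm and each number of a turn by 180 degrees. A row lasts 1/12 s, in which the tool goes at most 41.7 mm and 7.16 degrees, less where a joint would pass 70% of its speed; a pose out of reach is approached as far as the arm can. A call with a number of a shift or a turn outside -1 to 1 is refused whole. A call with a gripper value outside its range is refused whole. The fingers move at their own pace and stop on an object; "grip_force" is the grip in N (left out, the last holds). Time passes only in rows, so rows that do not move let the fingers close, or fill a call up. It gives the time, the measured TCP pose, the force, the opening and the grip force at its end, in the units of the state.
- robot.read_state(): the state, without advancing time (a new reading comes with each control period).
- grab_frame(name): name is "scene" or "top"; returns the picture (400x640x3 uint8, red, green, blue); there is no depth.
- camera_params(name): a dict with "K" (3x3 intrinsics, pixels), "dist_coeffs" ([k1, k2, p1, p2, k3] as OpenCV has them; the pictures are not rectified), "xyz" and "attitude" of the camera in the world. Camera axes: x right, y down, z forward; pixel columns grow to the right and rows downward; lengths in m; the calibration is good to about 2 mm. A picture is of the moment at which its call begins. camera_params takes no time and is no camera call.
- order.sign_off(): hands the job in; it is judged then, once.
The state is a dict: "clock": time; "joints": joint angles; "joint_velocities": joint speeds; "joint_efforts": joint torques, N m; "tcp_pos": TCP position; "tcp_rot": TCP orientation; "contact_force": force on the tool from outside, world axes, zero at the start; "ft_torque": the same for the moment, N m; "finger_gap": opening from 0.0 (shut) to 1.0 (fully open); "finger_force": force on a finger pad.
Only numpy, scipy, OpenCV 4.12 (cv2) and the standard library are available. Lean on these libraries where they do the work, as an engineer would, in place of code of your own. Each camera call takes 0.05 s, during which the arm holds its last target. There are 200 camera calls.

## Working session

There is one attempt and no reset: what is moved stays moved. The work goes in short steps, Python scripts to look and compute and a tool call to move; the robot and the scene stay as the last step left them, time stands still between calls to the robot, and variables do not carry over. Pictures are saved under pics/ and viewed, at most 10 in all, crops included, and the job is handed in when it is done.

Besides the shell and the picture viewer there is one more tool, called in YAML: its name, and indented under it one key for each argument. carry_out: Moves the arm, as the interface text tells. Its arguments: {"type":"object","properties":{"motion":{"type":"array","items":{"type":"array","items":{"type":"number"}}},"grip_force":{"type":"number"}},"required":["motion"]}

```bash
mkdir -p pics; python3 - <<'E'
from workcell import *
import cv2
for n in("scene","top"):
    cv2.imwrite(f"pics/{n}0.png",grab_frame(n)[:,:,::-1]); print(n,camera_params(n))
s=robot.read_state();print(s)
E
```

```text
scene {'K': array([[409.59070074,   0.        , 321.2037401 ],
       [  0.        , 409.59070074, 199.32678479],
       [  0.        ,   0.        ,   1.        ]]), 'dist_coeffs': array([-0.00827498,  0.        ,  0.        ,  0.        ,  0.        ]), 'xyz': array([1.21287091, 0.36442809, 0.77367712]), 'attitude': array([-1.3580815 , -2.14401881,  0.97419915])}
top {'K': array([[372.42919875,   0.        , 316.29872642],
       [  0.        , 372.42919875, 198.84368649],
       [  0.        ,   0.        ,   1.        ]]), 'dist_coeffs': array([-0.00308208,  0.        ,  0.        ,  0.        ,  0.        ]), 'xyz': array([0.47761506, 0.03679281, 1.23617077]), 'attitude': array([-2.16382602,  2.19043337, -0.09725185])}
{'clock': 0.1, 'joints': array([ 1.21678631,  0.41181387, -0.01277362,  1.59691465,  0.00561615,
        1.13431939, -0.08219744]), 'joint_velocities': array([ 0.00241301, -0.00326322,  0.001565  , -0.00256568, -0.00050064,
       -0.00028304,  0.00062307]), 'joint_efforts': array([ 3.00289976e-03, -5.89099467e+01,  6.43809736e-01, -2.91712511e+01,
       -5.38531796e-02,  1.45495083e-02,  5.99596916e-06]), 'tcp_pos': array([ 0.17606671, -0.59919064,  0.19701536]), 'tcp_rot': array([-3.10817338e+00, -4.47364572e-01,  4.56808138e-04]), 'contact_force': array([-0.83053981,  0.12034882, -0.55972129]), 'ft_torque': array([-0.04753339, -0.0044767 , -0.01146301]), 'finger_force': 0.0, 'finger_gap': 1.0033735725805257}
```

View pics/scene0.png

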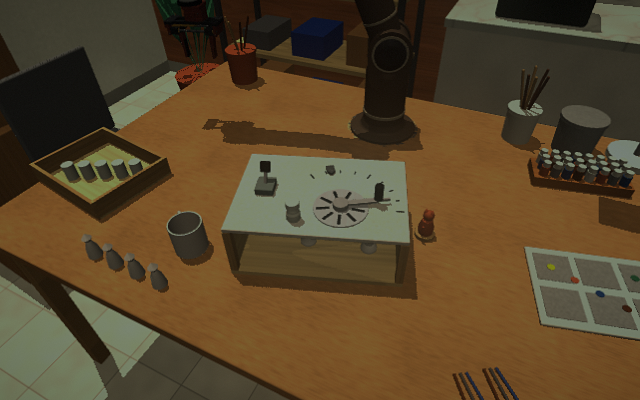

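View pics/top0.png

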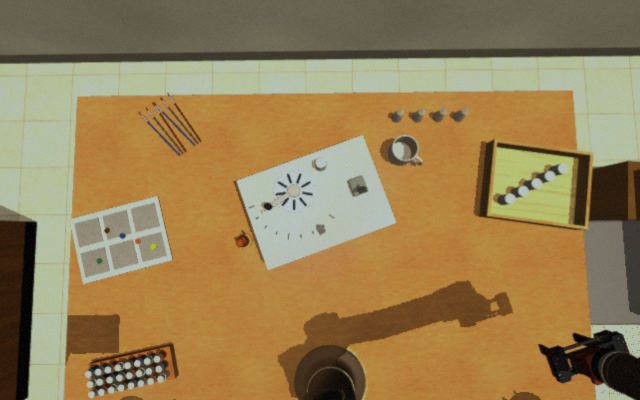

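The box sits in the top view at about (236–396, 136–270), with the lever on its left, the toggle at (360,187), the pot at (320,164) and the tab near (320,229). I'll enlarge both views.

```bash
python3 - <<'E'
import cv2
for n,(x,y,w,h) in dict(scene=(222,145,200,140),top=(230,130,170,145)).items():
    i=cv2.imread(f"pics/{n}0.png")[y:y+h,x:x+w]
    cv2.imwrite(f"pics/{n}c.png",cv2.convertScaleAbs(cv2.resize(i,None,fx=4,fy=4,interpolation=cv2.INTER_CUBIC),alpha=1.4))
E
```

```text
(no output)
```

View pics/scenec.png

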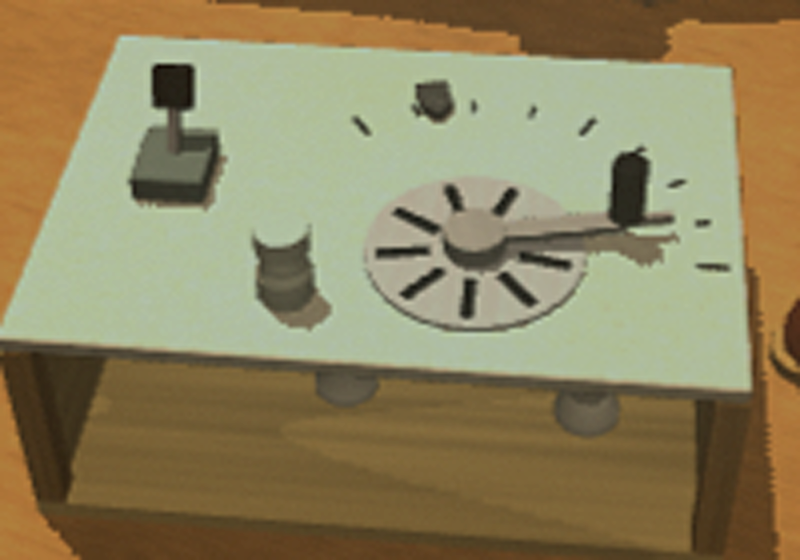

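View pics/topc.png

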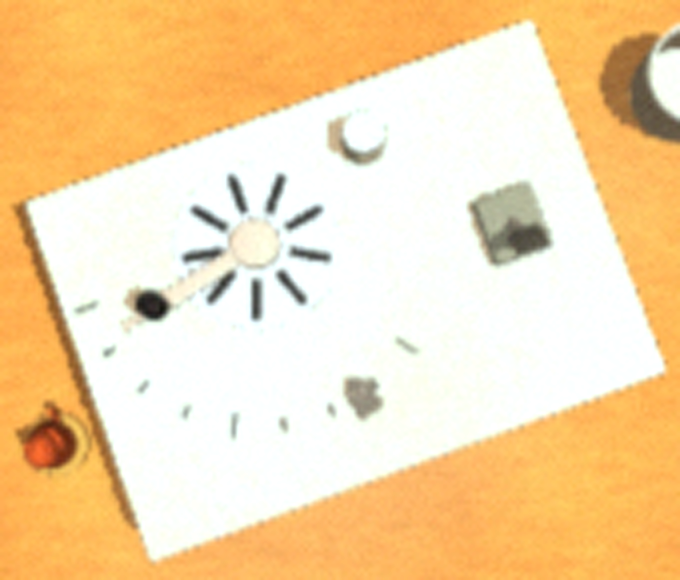

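```bash
cat > geo.py <<'E'
import numpy as np, cv2
from scipy.spatial.transform import Rotation as R
from scipy.optimize import least_squares
from workcell import camera_params
OFF=dict(scene=(222,145),top=(230,130)); CP={n:camera_params(n) for n in OFF}
def full(n,uv): return (np.array(uv,float)+.5)/4-.5+OFF[n]
def project(n,P):
    c=CP[n]; Rc=R.from_rotvec(c["attitude"]).as_matrix().T
    return cv2.projectPoints(np.array(P,float).reshape(-1,1,3),cv2.Rodrigues(Rc)[0],-Rc@c["xyz"],c["K"],c["dist_coeffs"])[0][:,0]
def tri(px):
    return least_squares(lambda P:np.r_[tuple(project(n,P)[0]-px[n] for n in px)],[.6,.03,.2]).x
E
python3 - <<'E'
from geo import *
pts=dict(BL=[(750,390),(27,200)],BR=[(0,340),(532,20)],FR=[(120,37),(666,370)],FL=[(733,68),(153,561)],
 hub=[(475,222),(255,243)],knob=[(630,154),(152,305)],nose=[(672,218),(126,325)],tabtip=[(438,122),(352,380)],tog=[(173,65),(537,238)],pot=[(283,242),(362,130)])
def model(q):
    x,y,a,l,p,h=q[:6]
    d=dict(BL=(.14,.2,0),BR=(.14,-.2,0),FR=(-.14,-.2,0),FL=(-.14,.2,0),hub=(.05,.05,.018),
      tog=(-.0226,-.13,.065),knob=(.05-.085*np.sin(l),.05+.085*np.cos(l),.056),nose=(.05-.112*np.sin(l),.05+.112*np.cos(l),.013),
      tabtip=(.05-.117*np.sin(p),.05+.117*np.cos(p),.005))
    c,s=np.cos(a),np.sin(a)
    return {k:np.array([x+c*v[0]-s*v[1],y+s*v[0]+c*v[1],h+v[2]]) for k,v in d.items()}
def res(q,per=False):
    m=model(q); r={k:[project(n,m[k])[0]-full(n,pts[k][i]) for i,n in enumerate(OFF)] for k in m}
    return r if per else np.ravel(list(r.values()))
f=least_squares(res,[.6,.03,.3,.3,1.7,.15],loss='soft_l1'); print("x,y,yaw,lever,preset,h",f.x.round(4))
m=model(f.x); r=res(f.x,True)
for k in pts:
    print(k,"tri",tri({n:full(n,pts[k][i]) for i,n in enumerate(OFF)}).round(4), "model",m[k].round(4) if k in m else'', np.round(np.ravel(r[k]),1) if k in m else '')
E
```

```text
x,y,yaw,lever,preset,h [0.5661 0.0365 0.3384 0.2327 1.8343 0.1482]
BL tri [0.6326 0.2699 0.1497] model [0.6318 0.2716 0.1482] [ 0.6  0.5 -0.8  0.5]
BR tri [ 0.7626 -0.1036  0.1468] model [ 0.7646 -0.1057  0.1482] [-2.1 -0.2 -0.  -0.3]
FR tri [ 0.5018 -0.1965  0.1476] model [ 0.5005 -0.1986  0.1482] [-0.8 -0.7  0.4  0.7]
FL tri [0.3687 0.1789 0.1469] model [0.3677 0.1787 0.1482] [-0.5 -0.6 -0.6  0.6]
hub tri [0.5963 0.1008 0.1719] model [0.5967 0.1003 0.1662] [-0.5  2.   0.1  0.2]
knob tri [0.5498 0.1706 0.2092] model [0.5507 0.1718 0.2042] [-0.1  2.2 -0.6 -0.1]
nose tri [0.5389 0.1952 0.1632] model [0.5361 0.1945 0.1612] [-0.3 -0.1 -0.   1.1]
tabtip tri [0.4975 0.0325 0.1482] model [0.5002 0.034  0.1532] [-0.2 -0.8 -0.8 -0.8]
tog tri [ 0.5909 -0.0935  0.2161] model [ 0.588  -0.0936  0.2132] [-0.3  0.2 -1.2  1.8]
pot tri [0.6734 0.0239 0.192 ] model
```

The fit gives the box at (0.566, 0.0365), yaw 0.338, roof height about 0.148. The lever is at about 0.23 and the preset at about 1.835. Heights agree with the text, and the tool's x axis is nearly along the box's x. Next I approach the toggle from the front with shut fingers.

carry_out:
  motion:
    - [0.09,0.12,0.03,0,0,0,0]
    - [0.09,0.12,0.03,0,0,0,0]
    - [0.09,0.12,0.03,0,0,0,0]
    - [0.09,0.12,0.03,0,0,0,0]
    - [0.09,0.12,0.03,0,0,0,0]
    - [0.09,0.12,0.03,0,0,0,0]
    - [0.09,0.12,0.03,0,0,0,0]
    - [0.09,0.12,0.03,0,0,0,0]

```text
clock: 0.77
tcp_pos: [0.3568, -0.3579, 0.258]
tcp_rot: [-3.11, -0.447, 0.0]
contact_force: [1.0, -0.1, -0.0]
finger_gap: 0.432
finger_force: 0.0
```

carry_out:
  motion:
    - [0.09,0.12,0,0,0,0,0]
    - [0.09,0.12,0,0,0,0,0]
    - [0.09,0.12,0,0,0,0,0]
    - [0.09,0.12,0,0,0,0,0]
    - [0.09,0.12,0,0,0,0,0]
    - [0.09,0.12,0,0,0,0,0]
    - [0.09,0.12,0,0,0,0,0]
    - [0,0,0,0,0,0,0]

```text
clock: 1.43
tcp_pos: [0.5172, -0.1417, 0.2575]
tcp_rot: [-3.104, -0.462, -0.003]
contact_force: [-0.5, 0.6, -0.0]
finger_gap: 0.007
finger_force: 0.0
```

carry_out:
  motion:
    - [0.043,0.062,0,0,0,0,0]
    - [0.043,0.062,0,0,0,0,0]
    - [0,0,-0.062,0,0,0,0]
    - [0,0,-0.062,0,0,0,0]
    - [0,0,-0.062,0,0,0,0]
    - [0,0,0,0,0,0,0]
    - [0,0,0,0,0,0,0]
    - [0,0,0,0,0,0,0]

```text
clock: 2.1
tcp_pos: [0.5354, -0.1188, 0.2119]
tcp_rot: [3.11, 0.447, 0.001]
contact_force: [0.1, 0.5, -0.0]
finger_gap: 0.004
finger_force: 0.0
```

carry_out:
  motion:
    - [0.039,0.0176,0,0,0,0,0]
    - [0.039,0.0176,0,0,0,0,0]
    - [0.039,0.0176,0,0,0,0,0]
    - [0.039,0.0176,0,0,0,0,0]
    - [0.039,0.0176,0,0,0,0,0]
    - [0.039,0.0176,0,0,0,0,0]
    - [0.039,0.0176,0,0,0,0,0]
    - [0,0,0,0,0,0,0]

```text
clock: 2.77
tcp_pos: [0.6053, -0.086, 0.2109]
tcp_rot: [-3.108, -0.45, -0.001]
contact_force: [-0.4, 0.2, 0.1]
finger_gap: 0.008
finger_force: 0.0
```

carry_out:
  motion:
    - [0,0,0,0,0,0,0]
    - [-0.08,-0.03,0,0,0,0,0]
    - [-0.08,-0.03,0,0,0,0,0]
    - [-0.04,0,0.1,0,0,0,0]
    - [-0.04,0,0.1,0,0,0,0]
    - [-0.04,0,0.05,0,0,0,0]
    - [-0.04,0,0.05,0,0,0,0]
    - [0,0,0,0,0,0,0]

```text
clock: 3.43
tcp_pos: [0.5229, -0.1036, 0.2893]
tcp_rot: [3.108, 0.445, 0.005]
contact_force: [0.4, 0.2, -0.0]
finger_gap: 0.003
finger_force: 0.0
```

```bash
python3 - <<'E'
from workcell import *
import cv2, numpy as np
o=[]
for n,(x,y) in dict(scene=(222,145),top=(230,130)).items():
    g=grab_frame(n)[:,:,::-1]; cv2.imwrite(f"pics/{n}1.png",g)
    o.append(cv2.resize(g[y:y+140,x:x+200],None,fx=2,fy=2,interpolation=cv2.INTER_CUBIC))
cv2.imwrite("pics/pair1.png",cv2.convertScaleAbs(np.hstack(o),alpha=1.3))
E
```

```text
(no output)
```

View pics/pair1.png

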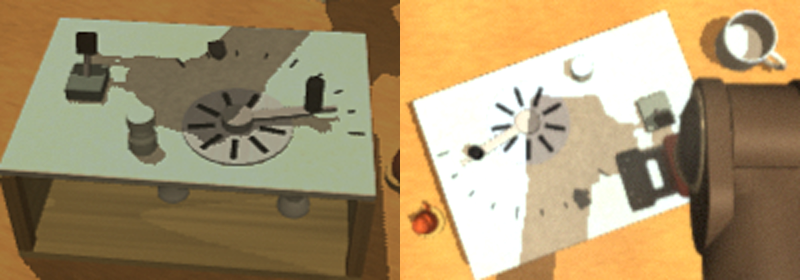

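The toggle still leans to the front: its paddle is at (86,40) in the left panel, as before. I'll repeat the push more slowly and look while holding it there.

carry_out:
  motion:
    - [0.03,-0.015,-0.08,0,0,0,0]
    - [0.03,-0.015,-0.08,0,0,0,0]
    - [0,0,-0.08,0,0,0,0]
    - [0,0,-0.09,0,0,0,0]
    - [0,0,0,0,0,0,0]
    - [0.04,0.0145,0,0,0,0,0]
    - [0.04,0.0145,0,0,0,0,0]
    - [0.03,0.011,0,0,0,0,0]

```text
clock: 4.2
tcp_pos: [0.5683, -0.0996, 0.205]
tcp_rot: [3.109, 0.448, 0.004]
contact_force: [-0.4, 0.5, 0.9]
finger_gap: 0.007
finger_force: 0.0
```

carry_out:
  motion:
    - [0.02,0.007,0,0,0,0,0]
    - [0.02,0.007,0,0,0,0,0]
    - [0.02,0.007,0,0,0,0,0]
    - [0.02,0.007,0,0,0,0,0]
    - [0.02,0.007,0,0,0,0,0]
    - [0.02,0.007,0,0,0,0,0]
    - [0.02,0.007,0,0,0,0,0]
    - [0,0,0,0,0,0,0]

```text
clock: 4.87
tcp_pos: [0.6018, -0.0875, 0.2037]
tcp_rot: [-3.109, -0.448, -0.001]
contact_force: [-0.5, 0.4, -0.2]
finger_gap: 0.009
finger_force: 0.0
```

```bash
cat > look.py <<'E'
import sys,cv2,numpy as np
from workcell import *
o=[]
for n,(x,y) in dict(scene=(222,145),top=(230,130)).items():
    g=grab_frame(n)[:,:,::-1]; cv2.imwrite(f"pics/{n}{sys.argv[1]}.png",g)
    o.append(cv2.resize(g[y:y+140,x:x+200],None,fx=2,fy=2,interpolation=cv2.INTER_CUBIC))
cv2.imwrite(f"pics/pair{sys.argv[1]}.png",cv2.convertScaleAbs(np.hstack(o),alpha=1.3))
E
python3 look.py 2
```

```text
(no output)
```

View pics/pair2.png

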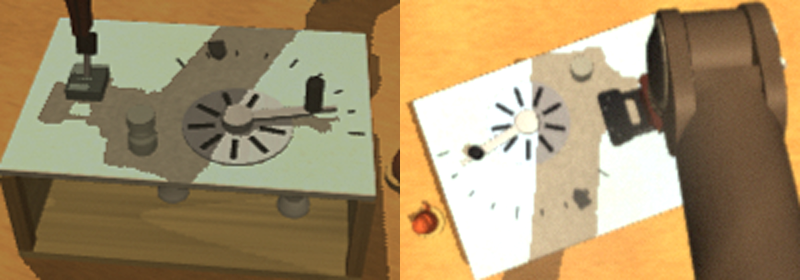

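```bash
cat > tog.py <<'E'
import sys
from geo import *
x,y,a,h=.5661,.0365,.3384,.148
def B(v): c,s=np.cos(a),np.sin(a); return [x+c*v[0]-s*v[1],y+s*v[0]+c*v[1],h+v[2]]
if len(sys.argv)<2:
  for t in(-.45,-.2,0,.2,.45):
    print(t,[project("scene",B((r*np.sin(t),-.13,.018+r*np.cos(t))))[0].round(1) for r in(.052,.026)])
  files=["scene0","scene2"]
else: files=sys.argv[1:]
for f in files:
    g=cv2.imread(f"pics/{f}.png"); print(f); print(g[155:186,265].max(1))
E
python3 tog.py
```

```text
-0.45 [array([264.6, 161.2]), array([264.7, 172.3])]
-0.2 [array([263.2, 163. ]), array([264. , 173.2])]
0 [array([262.2, 165.4]), array([263.5, 174.4])]
0.2 [array([261.3, 168.5]), array([263., 176.])]
0.45 [array([260.3, 173.4]), array([262.6, 178.4])]
scene0
[139 136 136 136 138 133  25  28  27  26  28  25  28  28  27  25  29  52
  65  63  65  66  65  65  66  67  65  65  68  81  79]
scene2
[32 32 32 32 32 32 35 34 28 26 25 27 25 26 25 24 28 49 61 60 60 59 60 61
 61 62 60 60 61 78 46]
```

The paddle is only partly tilted (about -0.2), so I'll push 17 mm further.

carry_out:
  motion:
    - [0.011,0.0038,0,0,0,0,0]
    - [0.011,0.0038,0,0,0,0,0]
    - [0.011,0.0038,0,0,0,0,0]
    - [0.011,0.0038,0,0,0,0,0]
    - [0.011,0.0038,0,0,0,0,0]
    - [0.011,0.0038,0,0,0,0,0]
    - [0,0,0,0,0,0,0]
    - [0,0,0,0,0,0,0]

```text
clock: 5.63
tcp_pos: [0.6175, -0.0822, 0.2036]
tcp_rot: [-3.109, -0.448, 0.0]
contact_force: [-0.5, 0.1, -0.1]
finger_gap: 0.003
finger_force: 0.0
```

```bash
python3 look.py 3; python3 tog.py scene3
```

```text
scene3
[40 41 30 25 26 27 29 29 29 28 26 26 27 24 25 25 28 54 69 68 66 67 68 70
 68 70 69 69 71 85 85]
```

```bash
python3 -c "
import cv2,numpy as np
a=[cv2.convertScaleAbs(cv2.resize(cv2.imread(f'pics/scene{k}.png')[135:200,240:290],None,fx=7,fy=7,interpolation=cv2.INTER_CUBIC),alpha=2) for k in (2,3)]
cv2.imwrite('pics/z3.png',np.hstack(a))"
```

```text
(no output)
```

View pics/z3.png

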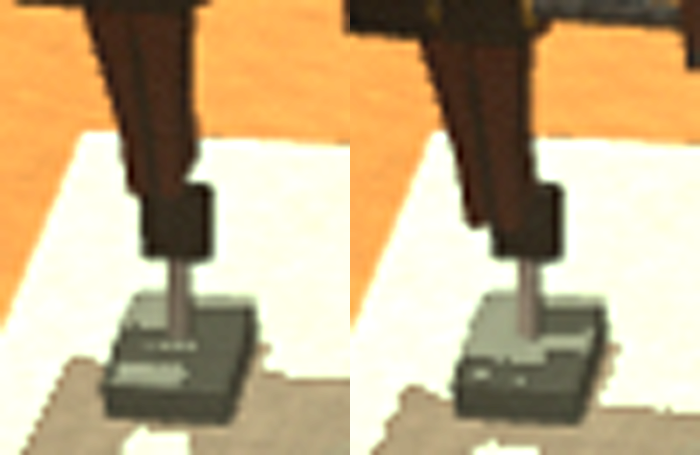

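```bash
python3 - <<'E'
from geo import *
for P in([.6018,-.0875,.1897],[.6175,-.0822,.1896]):
    for n in OFF: print(n,project(n,P)[0].round(1), ((project(n,P)[0]-[240,135])*7).round())
from workcell import robot
s=robot.read_state();print(s['tcp_pos'],s['tcp_rot'],robot.tip_reach)
E
```

```text
scene [264.8 173.2] [174. 268.]
top [359.4 187. ] [835. 364.]
scene [263.2 177.7] [162. 299.]
top [357.4 181.6] [821. 326.]
[ 0.61735108 -0.08247407  0.20367527] [ 3.10953406e+00  4.47277968e-01 -3.06187305e-04] 0.014
```

The fingertip shows at (500,228) in the right panel, against (512,299) predicted. That puts the shut fingertips about 20 mm higher than stated, so they passed over the paddle. I'll check that number before moving.

```bash
python3 - <<'E'
from geo import *
for z in (.19,.2,.21,.22): print(z,((project("scene",[.6174,-.0825,z])[0]-[240,135])*7).round())
E
```

```text
0.19 [161. 298.]
0.2 [158. 274.]
0.21 [154. 249.]
0.22 [151. 224.]
```

carry_out:
  motion:
    - [0,0,0.08,0,0,0,0]
    - [-0.08,-0.029,0,0,0,0,0]
    - [-0.08,-0.029,0,0,0,0,0]
    - [-0.08,-0.029,0,0,0,0,0]
    - [-0.08,-0.029,0,0,0,0,0]
    - [0,0,-0.075,0,0,0,0]
    - [0,0,-0.075,0,0,0,0]
    - [0,0,0,0,0,0,0]

```text
clock: 6.4
tcp_pos: [0.5351, -0.1117, 0.1837]
tcp_rot: [-3.109, -0.446, 0.007]
contact_force: [-0.5, -0.5, -0.2]
finger_gap: 0.007
finger_force: 0.0
```

carry_out:
  motion:
    - [0.04,0.0145,0,0,0,0,0]
    - [0.04,0.0145,0,0,0,0,0]
    - [0.03,0.011,0,0,0,0,0]
    - [0.03,0.011,0,0,0,0,0]
    - [0.03,0.011,0,0,0,0,0]
    - [0.03,0.011,0,0,0,0,0]
    - [0.03,0.011,0,0,0,0,0]
    - [0,0,0,0,0,0,0]

```text
clock: 7.07
tcp_pos: [0.5965, -0.0892, 0.1861]
tcp_rot: [-3.109, -0.449, -0.001]
contact_force: [-0.4, 1.0, -0.4]
finger_gap: 0.009
finger_force: 0.0
```

```bash
python3 look.py 4; python3 tog.py scene4
```

```text
scene4
[35 35 36 35 35 36 35 36 36 36 35 36 32 29 23 24 25 25 24 24 24 24 33 45
 43 40 43 44 45 46 48]
```

carry_out:
  motion:
    - [0.011,0.004,0,0,0,0,0]
    - [0.011,0.004,0,0,0,0,0]
    - [0.011,0.004,0,0,0,0,0]
    - [0,0,0,0,0,0,0]
    - [0,0,0,0,0,0,0]
    - [-0.05,-0.02,0,0,0,0,0]
    - [-0.08,-0.03,0,0,0,0,0]
    - [-0.08,-0.03,0,0,0,0,0]

```text
clock: 7.83
tcp_pos: [0.5501, -0.1073, 0.186]
tcp_rot: [-3.109, -0.448, 0.0]
contact_force: [-0.6, -1.1, -0.1]
finger_gap: 0.005
finger_force: 0.0
```

carry_out:
  motion:
    - [0,0,0.1,0,0,0,0]
    - [0,0,0.1,0,0,0,0]
    - [0,0,0.12,0,0,0,0]
    - [0,0,0.12,0,0,0,0]
    - [0,0,0,0,0,0,0]
    - [0,0,0,0,0,0,0]
    - [0,0,0,0,0,0,0]
    - [0,0,0,0,0,0,0]

```text
clock: 8.5
tcp_pos: [0.5499, -0.1074, 0.2949]
tcp_rot: [-3.109, -0.447, 0.003]
contact_force: [0.1, 0.1, -1.0]
finger_gap: 0.008
finger_force: 0.0
```

```bash
python3 look.py 5; python3 tog.py scene5
```

```text
scene5
[141 139 139 139 139 138 138 140 139 139 139 138 139 138 140 141 134  36
  26  27  26  25  27  25  28  40  38  39  39  43  48]
```

View pics/pair5.png

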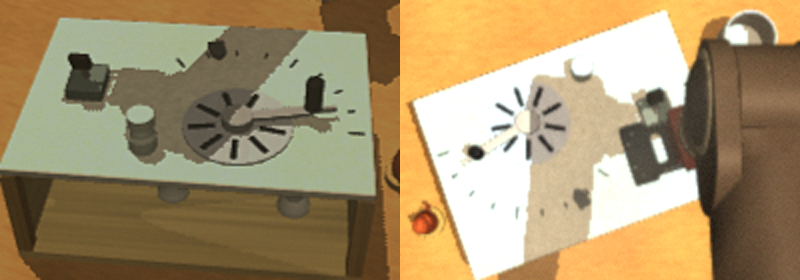

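The toggle now rests leaning back: its paddle is at (80,61) in the left panel, and the pot and lever are unchanged. Next I move over the knob, turning the hand so it closes along the tangent.

carry_out:
  motion:
    - [0,0.12,0,0,0,-0.039,0.5]
    - [0,0.12,0,0,0,-0.039,0.5]
    - [0,0.12,0,0,0,-0.039,0.5]
    - [0,0.12,0,0,0,-0.039,0.5]
    - [0,0.12,0,0,0,-0.039,0.5]
    - [0,0.12,0,0,0,-0.039,0.5]
    - [0,0.12,0,0,0,-0.039,0.5]
    - [0,0.12,0,0,0,-0.039,0.5]

```text
clock: 9.27
tcp_pos: [0.5502, 0.1339, 0.2954]
tcp_rot: [2.95, -1.078, -0.002]
contact_force: [0.4, 0.0, 0.7]
finger_gap: 0.498
finger_force: 0.0
```

carry_out:
  motion:
    - [0,0.08,0,0,0,-0.032,0.5]
    - [0,0.08,0,0,0,-0.032,0.5]
    - [0,0,0,0,0,-0.032,0.5]
    - [0,0,0,0,0,0,0.5]
    - [0,0,0,0,0,0,0.5]
    - [0,0,0,0,0,0,0.5]
    - [0,0,0,0,0,0,0.5]
    - [0,0,0,0,0,0,0.5]

```text
clock: 9.93
tcp_pos: [0.5503, 0.1604, 0.2931]
tcp_rot: [2.825, -1.362, -0.007]
contact_force: [-1.0, 0.2, -0.1]
finger_gap: 0.501
finger_force: 0.0
```

```bash
cat > st.py <<'E'
from workcell import robot
import numpy as np
from scipy.spatial.transform import Rotation as R
s=robot.read_state(); M=R.from_rotvec(s['tcp_rot']).as_matrix(); p=s['tcp_pos']
print("tcp",p.round(4),"ydir",np.degrees(np.arctan2(M[1,1],M[0,1])).round(1),"down",M[:,2].round(3),"gap mm",s['finger_gap']*88,"j",s['joints'].round(2))
piv=np.array([.5965,.1005]); d=p[:2]-piv
print("r",np.hypot(*d).round(4),"lever angle of tcp",(np.arctan2(d[1],d[0])%(2*np.pi)-np.pi/2-.3384).round(4))
for t in (.233,1.836):
    f=t+np.pi/2+.3384; print(t,"knob",(piv+.085*np.array([np.cos(f),np.sin(f)])).round(4),"tangent deg",np.degrees(f-np.pi/2).round(1))
E
python3 st.py
```

```text
tcp [0.5503 0.1604 0.2931] ydir -141.5 down [-0.007 -0.003 -1.   ] gap mm 44.08059392117314 j [-0.34  0.26 -0.04  1.58  0.01  1.31 -2.85]
r 0.0757 lever angle of tcp 0.3178
0.233 knob [0.5505 0.172 ] tangent deg 32.7
1.836 knob [0.5265 0.0523] tangent deg 124.6
```

carry_out:
  motion:
    - [0,0.046,-0.05,0,0,0.01,0.5]
    - [0,0,-0.1,0,0,0,0.5]
    - [0,0,-0.1,0,0,0,0.5]
    - [0,0,-0.1,0,0,0,0.5]
    - [0,0,-0.05,0,0,0,0.5]
    - [0,0,-0.04,0,0,0,0.5]
    - [0,0,0,0,0,0,0.5]
    - [0,0,0,0,0,0,0.5]

```text
clock: 10.6
tcp_pos: [0.5503, 0.1727, 0.1828]
tcp_rot: [2.845, -1.317, -0.007]
contact_force: [-1.1, 0.2, 0.7]
finger_gap: 0.496
finger_force: 0.0
```

```bash
python3 st.py; python3 look.py 6
```

```text
tcp [0.5503 0.1727 0.1828] ydir -139.7 down [-0.007 -0.004 -1.   ] gap mm 43.629094043369626 j [-0.36  0.35 -0.03  1.73  0.01  1.07 -2.84]
r 0.0858 lever angle of tcp 0.2311
0.233 knob [0.5505 0.172 ] tangent deg 32.7
1.836 knob [0.5265 0.0523] tangent deg 124.6
```

View pics/pair6.png

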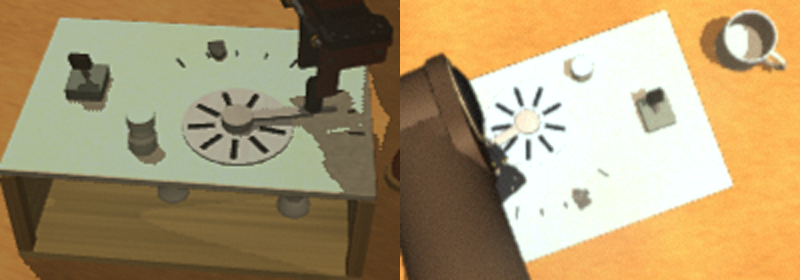

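The fingers straddle the knob: at (315,90) in the left panel the knob sits between them. I'll close gently.

carry_out:
  motion:
    - [0,0,0,0,0,0,0.1]
    - [0,0,0,0,0,0,0.1]
    - [0,0,0,0,0,0,0.1]
    - [0,0,0,0,0,0,0.1]
    - [0,0,0,0,0,0,0.1]
    - [0,0,0,0,0,0,0.1]
    - [0,0,0,0,0,0,0.1]
    - [0,0,0,0,0,0,0.1]
  grip_force: 10

```text
clock: 11.37
tcp_pos: [0.5503, 0.1727, 0.1831]
tcp_rot: [2.845, -1.317, -0.006]
contact_force: [-0.1, 0.2, -0.2]
finger_gap: 0.098
finger_force: 0.0
```

```bash
python3 st.py
```

```text
tcp [0.5503 0.1727 0.1831] ydir -139.7 down [-0.006 -0.004 -1.   ] gap mm 8.581088773184035 j [-0.36  0.35 -0.03  1.73  0.01  1.07 -2.84]
r 0.0858 lever angle of tcp 0.2311
0.233 knob [0.5505 0.172 ] tangent deg 32.7
1.836 knob [0.5265 0.0523] tangent deg 124.6
```

The fingers closed past the knob to 8.6 mm, so they missed it. I'll take one enlarged look with the predicted points overlaid.

```bash
python3 - <<'E'
from geo import *
from workcell import *
s=robot.read_state(); M=R.from_rotvec(s['tcp_rot']).as_matrix(); p=s['tcp_pos']
g=grab_frame("scene")[:,:,::-1].copy(); cv2.imwrite("pics/scene7.png",g)
g6=cv2.imread("pics/scene6.png"); g3=cv2.imread("pics/scene3.png")
def crop(im,x,y,w,h,k,P,col=(0,0,255)):
    c=cv2.convertScaleAbs(cv2.resize(im[y:y+h,x:x+w],None,fx=k,fy=k,interpolation=cv2.INTER_CUBIC),alpha=2.2)
    for q in P:
        u=(project("scene",q)[0]-[x,y]+.5)*k-.5; cv2.circle(c,tuple(int(v) for v in u),3,col,1)
    return c
tips=lambda gap:[p+M@np.array([0,sg*gap/2,.014]) for sg in(-1,1)]
knob=[[.5505,.172,.206],[.5505,.172,.164]]
a=crop(g6,355,140,65,90,6,tips(.044)+knob); b=crop(g,355,140,65,90,6,tips(.0086)+knob)
cv2.imwrite("pics/z7.png",np.hstack([a,b])); print(a.shape)
for q in tips(.044)+tips(.0086)+knob: print(np.round(q,3),((project("scene",q)[0]-[355,140]+.5)*6).round())
E
```

```text
(540, 390, 3)
[0.567 0.187 0.169] [164. 387.]
[0.533 0.158 0.169] [122. 310.]
[0.553 0.175 0.169] [147. 355.]
[0.547 0.17  0.169] [138. 340.]
[0.55  0.172 0.206] [148. 271.]
[0.55  0.172 0.164] [139. 358.]
```

View pics/z7.png

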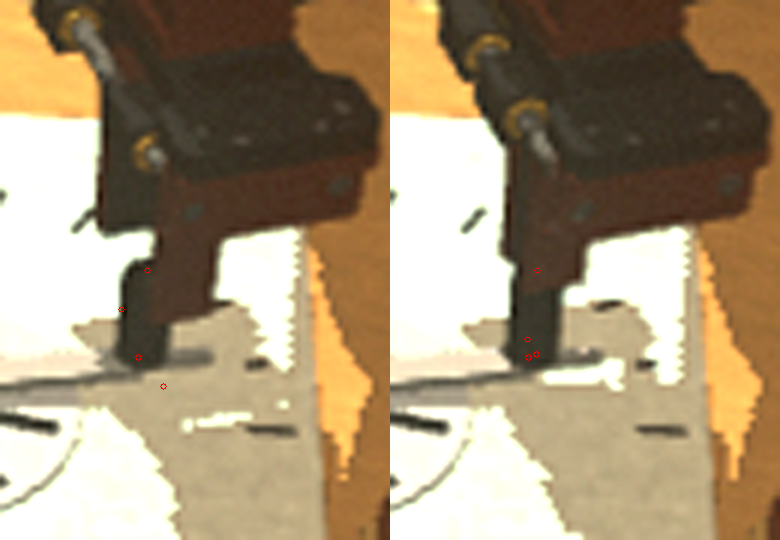

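The finger bottoms sit at about (185,318) and (127,232) in the open panel, above the knob's top at (148,271). With the toggle contact bounds, this puts the real fingertips about 26 mm above the reported TCP. I'll open and go 29 mm lower, watching the force.

carry_out:
  motion:
    - [0,0,0.01,0,0,0,0.5]
    - [0,0,0,0,0,0,0.5]
    - [0,0,0,0,0,0,0.5]
    - [0,0,0,0,0,0,0.5]
    - [0,0,-0.03,0,0,0,0.5]
    - [0,0,-0.03,0,0,0,0.5]
    - [0,0,-0.03,0,0,0,0.5]
    - [0,0,0,0,0,0,0.5]

```text
clock: 12.08
tcp_pos: [0.549, 0.1722, 0.1608]
tcp_rot: [2.843, -1.316, -0.01]
contact_force: [-0.7, 0.0, -0.1]
finger_gap: 0.497
finger_force: 0.0
```

carry_out:
  motion:
    - [0,0,-0.018,0,0,0,0.5]
    - [0,0,-0.018,0,0,0,0.5]
    - [0,0,0,0,0,0,0.1]
    - [0,0,0,0,0,0,0.1]
    - [0,0,0,0,0,0,0.1]
    - [0,0,0,0,0,0,0.1]
    - [0,0,0,0,0,0,0.1]
    - [0,0,0,0,0,0,0.1]
  grip_force: 10

```text
clock: 12.75
tcp_pos: [0.5503, 0.1727, 0.1543]
tcp_rot: [2.845, -1.317, -0.006]
contact_force: [-0.5, -0.4, 0.6]
finger_gap: 0.219
finger_force: 10.0
```

```bash
python3 st.py
```

```text
tcp [0.5503 0.1727 0.1543] ydir -139.7 down [-0.006 -0.004 -1.   ] gap mm 19.270694985609023 j [-0.37  0.38 -0.03  1.76  0.01  1.01 -2.84]
r 0.0857 lever angle of tcp 0.2307
0.233 knob [0.5505 0.172 ] tangent deg 32.7
1.836 knob [0.5265 0.0523] tangent deg 124.6
```

The knob is held (gap 19.3 mm, 10 N, no side force). Now I compute the arc rows and refine the preset angle from the tab's pixels.

```bash
python3 - <<'E'
from geo import *
out={}
for n,(x0,y0,x1,y1) in dict(scene=(323,162,338,178),top=(312,220,329,238)).items():
    g=cv2.cvtColor(cv2.imread(f"pics/{n}0.png"),cv2.COLOR_BGR2GRAY)[y0:y1,x0:x1].astype(float)
    bg=np.median(g); w=np.clip(bg-g-25,0,None); yy,xx=np.mgrid[y0:y1,x0:x1]
    k,lab,st,ce=cv2.connectedComponentsWithStats((w>0).astype(np.uint8)); j=1+st[1:,4].argmax(); m=lab==j
    out[n]=np.array([(xx[m]).mean(),(yy[m]).mean()]); print(n,out[n],st[j])
piv=np.array([.5965,.1005])
def th(P): d=P[:2]-piv; return np.arctan2(d[1],d[0])%(2*np.pi)-np.pi/2-.3384, np.hypot(*d)
T=tri(out); print("tri",T,th(T))
for n in out: # single view at z=.156
    q=least_squares(lambda v:project(n,[v[0],v[1],.155])[0]-out[n],[.49,.03]).x; print(n,q,th(q))
d=np.array([.5503,.1727])-piv; N=16; D=1.605/N
pts=[R.from_rotvec([0,0,D*i]).apply([*d,0])[:2] for i in range(N+1)]
print((np.diff(pts,axis=0)/.25).round(3).tolist(), "rz",D/np.pi)
E
```

```text
scene [330.17582418 169.72527473] [ 2  3 11 11 91]
top [320.2345679  228.58024691] [ 4  4 10 11 81]
tri [0.48602617 0.02489439 0.15434798] (np.float64(1.8325590406638828), np.float64(0.13386812947091797))
scene [0.48660513 0.02568354] (np.float64(1.8301200726113747), np.float64(0.1329450456757964))
top [0.48628806 0.02431162] (np.float64(1.8372525207964037), np.float64(0.13398261903997158))
[[-0.028, -0.02], [-0.026, -0.023], [-0.023, -0.025], [-0.021, -0.027], [-0.018, -0.029], [-0.015, -0.031], [-0.012, -0.032], [-0.008, -0.033], [-0.005, -0.034], [-0.002, -0.034], [0.002, -0.034], [0.005, -0.034], [0.009, -0.033], [0.012, -0.032], [0.015, -0.031], [0.018, -0.029]] rz 0.031930460457811505
```

The preset is about 1.834, and the tab's centroid radius of 133 mm fits the text. Now I swing the lever.

carry_out:
  motion:
    - [-0.028,-0.02,0,0,0,0.032,0.1]
    - [-0.026,-0.023,0,0,0,0.032,0.1]
    - [-0.023,-0.025,0,0,0,0.032,0.1]
    - [-0.021,-0.027,0,0,0,0.032,0.1]
    - [-0.018,-0.029,0,0,0,0.032,0.1]
    - [-0.015,-0.031,0,0,0,0.032,0.1]
    - [-0.012,-0.032,0,0,0,0.032,0.1]
    - [-0.008,-0.033,0,0,0,0.032,0.1]
  grip_force: 10

```text
clock: 13.42
tcp_pos: [0.5123, 0.118, 0.1544]
tcp_rot: [3.134, -0.09, -0.001]
contact_force: [0.7, 1.7, -0.8]
finger_gap: 0.227
finger_force: 10.0
```

```bash
python3 st.py
```

```text
tcp [0.5123 0.118  0.1544] ydir -93.3 down [-0.001 -0.006 -1.   ] gap mm 19.939597181262577 j [-0.18  0.3  -0.17  1.88  0.07  0.98 -2.01]
r 0.086 lever angle of tcp 1.0274
0.233 knob [0.5505 0.172 ] tangent deg 32.7
1.836 knob [0.5265 0.0523] tangent deg 124.6
```

carry_out:
  motion:
    - [-0.005,-0.034,0,0,0,0.032,0.1]
    - [-0.002,-0.034,0,0,0,0.032,0.1]
    - [0.002,-0.034,0,0,0,0.032,0.1]
    - [0.005,-0.034,0,0,0,0.032,0.1]
    - [0.009,-0.033,0,0,0,0.032,0.1]
    - [0.012,-0.032,0,0,0,0.032,0.1]
    - [0.015,-0.031,0,0,0,0.032,0.1]
    - [0.017,-0.027,0,0,0,0.032,0.1]

```text
clock: 14.08
tcp_pos: [0.5251, 0.0524, 0.1543]
tcp_rot: [2.919, 1.142, 0.001]
contact_force: [-1.7, 0.3, 3.2]
finger_gap: 0.227
finger_force: 10.0
```

carry_out:
  motion:
    - [0,0,0,0,0,0,0.1]
    - [0,0,0,0,0,0,0.1]
    - [0,0,0,0,0,0,0.1]
    - [0,0,0,0,0,0,0.1]
    - [0,0,0,0,0,0,0.1]
    - [0,0,0,0,0,0,0.1]
    - [0,0,0,0,0,0,0.1]
    - [0,0,0,0,0,0,0.1]

```text
clock: 14.75
tcp_pos: [0.5253, 0.0523, 0.1543]
tcp_rot: [2.922, 1.131, 0.001]
contact_force: [-3.5, -4.9, 4.5]
finger_gap: 0.228
finger_force: 10.0
```

```bash
python3 st.py
```

```text
tcp [0.5253 0.0523 0.1543] ydir -47.7 down [ 0.004 -0.008 -1.   ] gap mm 20.097492174946975 j [ 0.03  0.31 -0.28  1.87  0.11  0.98 -1.13]
r 0.086 lever angle of tcp 1.8273
0.233 knob [0.5505 0.172 ] tangent deg 32.7
1.836 knob [0.5265 0.0523] tangent deg 124.6
```

carry_out:
  motion:
    - [0,0,0,0,0,0,0.5]
    - [0,0,0,0,0,0,0.5]
    - [0,0,0,0,0,0,0.5]
    - [0,0,0,0,0,0,0.5]
    - [0,0,0.08,0,0,0,0.5]
    - [0,0,0.12,0,0,0,0.5]
    - [0,0,0.14,0,0,0,0.5]
    - [0,0,0.14,0,0,0,0.5]

```text
clock: 15.42
tcp_pos: [0.5253, 0.0533, 0.2751]
tcp_rot: [2.922, 1.136, 0.001]
contact_force: [0.3, 0.6, -0.4]
finger_gap: 0.505
finger_force: 0.0
```

carry_out:
  motion:
    - [-0.05,-0.1,0.1,0,0,0,0.5]
    - [-0.05,-0.15,0.1,0,0,0,0.5]
    - [-0.05,-0.15,0,0,0,0,0.5]
    - [-0.05,-0.15,0,0,0,0,0.5]
    - [-0.05,-0.15,0,0,0,0,0.5]
    - [-0.05,-0.15,0,0,0,0,0.5]
    - [-0.05,-0.15,0,0,0,0,0.5]
    - [-0.05,-0.15,0,0,0,0,0.5]

```text
clock: 16.08
tcp_pos: [0.4264, -0.2318, 0.3216]
tcp_rot: [2.921, 1.135, 0.004]
contact_force: [1.5, -0.6, -0.6]
finger_gap: 0.501
finger_force: 0.0
```

```bash
cat > lev.py <<'E'
import sys
from geo import *
from workcell import *
k=sys.argv[1]; th=lambda P:(np.arctan2(P[1]-.1005,P[0]-.5965)%(2*np.pi)-np.pi/2-.3384).round(4)
o={}
for n in OFF:
    g=grab_frame(n)[:,:,::-1]; cv2.imwrite(f"pics/{n}{k}.png",g)
    def blob(pred,rad,thr):
        x,y=np.round(pred).astype(int); w=g[y-rad:y+rad+1,x-rad:x+rad+1].max(2)
        c,lab,st,ce=cv2.connectedComponentsWithStats((w<thr).astype(np.uint8)); j=1+st[1:,4].argmax() if c>1 else 0
        return ce[j]+[x-rad,y-rad],st[j]
    f=1.832+np.pi/2+.3384; u=np.array([np.cos(f),np.sin(f)])
    P=np.r_[[.5965,.1005]+.085*u,.184 if n=="scene" else .200]
    b=blob(project(n,P)[0],14 if n=="scene" else 8,60); print(n,"pred",project(n,P)[0].round(1),"blob",b)
    q=least_squares(lambda v:project(n,[v[0],v[1],P[2]])[0]-b[0],P[:2]).x
    print("  knob at",q.round(4),"r",np.hypot(*(q-[.5965,.1005])).round(4),"theta",th(q))
E
python3 lev.py 8; python3 st.py
```

```text
scene pred [333.4 172.3] blob (array([332.5       , 171.44303797]), array([  7,   6,  12,  18, 158], dtype=int32))
  knob at [0.5244 0.0493] r 0.0885 theta 1.8499
top pred [310.1 214.1] blob (array([309.3125, 214.0625]), array([ 6,  6,  4,  5, 16], dtype=int32))
  knob at [0.5266 0.0547] r 0.0836 theta 1.8123
tcp [ 0.4244 -0.2367  0.3214] ydir -48.1 down [ 0.004 -0.008 -1.   ] gap mm 43.90768334775819 j [ 0.43  0.08 -0.03  1.74  0.01  1.32 -0.44]
r 0.3785 lever angle of tcp 2.3312
0.233 knob [0.5505 0.172 ] tangent deg 32.7
1.836 knob [0.5265 0.0523] tangent deg 124.6
```

```bash
cat > fit.py <<'E'
import sys
from geo import *
PIV=np.array([.5965,.1005]); S=8
def polar(th,r): f=th+np.pi/2+.3384; return PIV+r*np.array([np.cos(f),np.sin(f)])
def hull(n,c,rad,z0,z1,x0,y0,w,h):
    a=np.linspace(0,2*np.pi,40); P=[[c[0]+rad*np.cos(t),c[1]+rad*np.sin(t),z] for z in(z0,z1) for t in a]
    uv=((project(n,P)-[x0,y0]+.5)*S-.5).astype(np.float32); m=np.zeros((h*S,w*S),np.uint8)
    cv2.fillConvexPoly(m,np.round(cv2.convexHull(uv)).astype(np.int32),1)
    return cv2.resize(m.astype(np.float32),(w,h),interpolation=cv2.INTER_AREA)
def fit(n,k,th0):
    g=cv2.imread(f"pics/{n}{k}.png").max(2).astype(float)
    c=project(n,[*polar(th0,.085),.185])[0].round().astype(int); R_=9; x0,y0=c-R_
    d=g[y0:y0+2*R_+1,x0:x0+2*R_+1]; best=[]
    for th in np.arange(th0-.12,th0+.12,.005):
        for r in np.arange(.079,.0915,.001):
            m=hull(n,polar(th,r),.01,.164,.204,x0,y0,2*R_+1,2*R_+1)
            # two-level least squares inside dilated region
            reg=cv2.dilate(m,np.ones((3,3)))>0
            best.append((-np.corrcoef(m[reg],d[reg])[0,1],th,r))
    best.sort(reverse=True); b=np.array(best[:8]); print(n,k,b[0].round(3),"mean top8",b.mean(0).round(4))
for n,k,t in [("top",0,.233),("scene",0,.233),("top",sys.argv[1],1.83),("scene",sys.argv[1],1.83)]: fit(n,k,t)
g=cv2.imread(f"pics/top{sys.argv[1]}.png").max(2); print(g[209:240,302:328])
E
python3 fit.py 8
```

```text
top 0 [0.948 0.213 0.085] mean top8 [0.938  0.213  0.0854]
scene 0 [0.933 0.228 0.086] mean top8 [0.9302 0.2324 0.0856]
top 8 [0.932 1.82  0.083] mean top8 [0.9239 1.82   0.0835]
scene 8 [0.842 1.83  0.086] mean top8 [0.8366 1.8275 0.0852]
[[195 167 187 193 192 193 190 189 204 207 208 210 208 211 208 209 207 209
  207 208 207 208 207 205 208 206]
 [201 177 155 159 157 154 155 166 177 182 201 208 208 210 210 208 205 209
  207 208 212 206 208 205 207 205]
 [178 164 142 129 126 118  99 100 105 119 161 200 210 208 207 210 206 206
  207 209 209 209 208 210 208 206]
 [166 156 154 144 122  89  64  55  57  64 100 169 205 209 209 206 212 207
  208 206 209 207 207 207 208 206]
 [167 160 159 153 132  68  50  46  53  59  68 130 199 207 208 209 211 208
  209 209 207 207 207 207 208 210]
 [183 166 157 160 139  65  51  51  53  56  61 105 185 205 207 209 209 207
  207 207 208 206 208 208 207 204]
 [202 183 167 163 145  83  50  54  58  61  64 109 192 205 209 206 207 208
  208 208 206 207 207 208 205 206]
 [207 200 189 180 153  92  58  55  55  60  75 139 201 207 207 208 206 207
  205 211 205 209 206 2
[... 1819 characters left out ...]
00 186 134
  114 121 151 180 192 205 206 206]
 [205 207 207 207 207 206 208 209 208 204 198 187 206 204 207 207 199 173
  140 157 190 202 204 204 205 205]
 [201 208 207 208 208 205 206 207 205 206 203 205 207 203 205 205 206 198
  185 193 203 205 206 205 203 202]
 [203 207 205 204 207 206 204 207 208 204 209 207 208 206 203 206 205 205
  205 204 206 205 205 204 204 205]
 [203 204 208 208 207 205 206 206 203 207 206 207 203 206 206 204 205 205
  207 205 201 204 203 204 204 204]
 [205 207 206 207 205 206 205 207 203 204 205 204 202 205 205 204 206 205
  202 202 202 203 204 205 203 205]
 [205 206 205 206 204 205 207 205 206 209 204 203 206 205 204 208 204 204
  204 206 205 204 205 203 204 204]]
```

The lever fits at 1.820 to 1.828 and the preset at about 1.833, so they agree to about 0.01 rad, under 1.5 mm at the nose. I'll check that nothing else moved, then hand in.

```bash
python3 - <<'E'
import cv2,numpy as np
from workcell import *
g={n:grab_frame(n)[:,:,::-1].copy() for n in("scene","top")}
for nm,n,(x,y,w,h) in [("tab","top",(313,220,16,16)),("pot","top",(310,154,22,20)),("mug","top",(385,130,42,40)),("cat","top",(230,228,24,24)),("mug_s","scene",(165,208,46,54)),("cat_s","scene",(412,204,28,40))]:
    a=cv2.imread(f"pics/{n}0.png")[y:y+h,x:x+w].max(2).astype(np.float32); b=g[n][y:y+h,x:x+w].max(2).astype(np.float32)
    print(nm,np.round(cv2.phaseCorrelate(a,b),2))
print(g["scene"][155:186,265].max(1), robot.read_state()['contact_force'])
print(order.sign_off())
E
```

```text
Traceback (most recent call last):
ValueError: setting an array element with a sequence. The requested array has an inhomogeneous shape after 1 dimensions. The detected shape was (2,) + inhomogeneous part.
```

```bash
python3 - <<'E'
import cv2,numpy as np
from workcell import *
g={n:grab_frame(n)[:,:,::-1].copy() for n in("scene","top")}
for nm,n,(x,y,w,h) in [("tab","top",(313,220,16,16)),("pot","top",(310,154,22,20)),("mug","top",(385,130,42,40)),("cat","top",(230,228,24,24)),("mug_s","scene",(165,208,46,54)),("cat_s","scene",(412,204,28,40))]:
    a=cv2.imread(f"pics/{n}0.png")[y:y+h,x:x+w].max(2).astype(np.float32); b=g[n][y:y+h,x:x+w].max(2).astype(np.float32)
    s,r=cv2.phaseCorrelate(a,b); print(nm,np.round(s,2),round(r,2))
print(g["scene"][155:186,265].max(1), robot.read_state()['contact_force'])
E
```

```text
tab [-0.47 -0.18] 0.97
pot [ 0.06 -0.03] 1.03
mug [ 0.44 -0.06] 0.95
cat [ 0.27 -0.06] 1.0
mug_s [-0.   -0.01] 1.0
cat_s [0.02 0.02] 0.99
[ 87  88  89  88  89  91 139 136 134 135 135 136 134 135 136 137 129  35
  24  25  26  26  26  26  28  42  36  38  37  42  45] [-0.46635418  0.29194423  0.52481595]
```

```bash
python3 - <<'E'
import cv2,numpy as np
from workcell import order
for k in(0,8):
    g=cv2.imread(f"pics/top{k}.png").max(2).astype(float)[223:237,315:327]; w=np.clip(195-g,0,None); yy,xx=np.mgrid[223:237,315:327]
    print(k,(w*xx).sum()/w.sum(),(w*yy).sum()/w.sum(),w.sum())
a,b=[cv2.imread(f"pics/top{k}.png").max(2).astype(float)[223:237,315:327] for k in(0,8)]; print(abs(a-b).mean(),abs(a-b).max())
print(order.sign_off())
E
```

```text
0 320.29186819830716 228.7512091898428 6616.0
8 320.27348961311225 228.6822946445588 5247.0
11.696428571428571 18.0
the job is handed in; nothing more can be done
None
```

The job is handed in: the toggle was flipped on first, then the lever was swung to about 1.82–1.83 rad, about 0.01 rad short of the preset (about 1.83), and released. The tab, pot, mug and cat show no movement in the images.

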